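Rebuild the spindle stack of a vegetable mill

ROBOT

A 6-joint arm with a two-finger parallel gripper is mounted at the origin on the work surface. World frame = base frame: x ahead of the robot, y to its left, z up, the work surface at z = 0. Lengths are in m, angles in rad, forces in N, time in s.
With the tool pointing down it reaches from about 0.225 to 0.725 m from the base axis. Payload 3.1 kg.
Tool frame: the origin (TCP) lies on the centre line of the jaws, within the pads' length; the fingertips stand 8 mm ahead of it and the grasp point (between the pads) lies 11 mm behind it; x points along the fingers, y is the direction in which the jaws open and shut, and the axes are right-handed (so a half turn about x gives the same grasp; the last joint's range is limited). The gripper opens to 85 mm and grips with 20 to 120 N. Pads are 22 mm wide; open, the fingers measure 114 mm over their backs; the gripper's body (76 mm by 85 mm) begins 54 mm behind the grasp point. The pads swing forward as they close: fully open they stand 13 mm farther back than shut.
Start: joints at [1.208, 0.048, 0.099, 1.622, 0, 1.443], TCP at [0.122, 0.511, 0.239] pointing down, gripper open.
Joint ranges: [-2.91, 2.91], [-0.99, 1.94], [-1.21, 1.42], [-2.12, 2.29], [-1.49, 1.47], [-3.14, 3.14]. Speed limits (rad/s): [2.79, 2.79, 3.14, 3.14, 3.14, 3.14].

INTERFACE

Orientations are given as [roll, pitch, yaw] about the fixed x, y, z axes, in that order (R = Rz(yaw) Ry(pitch) Rx(roll)).
In Python, from workcell import arm, eyes gives the robot as it stands. The module is installed in compiled form; this text tells all that it offers.
- The arm moves only by the tool step_arm, never from a script. Its arguments are lists of equal length, an entry for each row: "slide": the shift along the tool's x, y, z in m, a list of three; "twist": the turn about the tool's x in degrees. In form: {"slide": [[tx, ty, tz], ...], "twist": [twist, ...]}. A call has 1 to 20 rows; each row shifts and turns the commanded pose from where the row before left it, along the tool's axes as they then stand; what a row does not reach is not made up. A row lasts 1/8 s, in which the tool goes at most 62.5 mm and 10.7 degrees, less where a joint would pass 70% of its speed; a pose out of reach is approached as far as the arm can. A call is refused whole if a number of a shift passes 0.0625 or a number of a turn 10.7, either way. A call with a gripper value outside its range is refused whole. "gripper" is the opening, from 0 (shut) to 1 (fully open), set as the call begins (left out, the last holds). The fingers move at their own pace and stop on an object; "squeeze" is the grip in N (left out, the last holds). Time passes only in rows, so rows that do not move let the fingers close. It gives the time, the measured TCP pose, the force and the opening at its end, in the units of the state.
- arm.read_state(): the state, without advancing time (a new reading comes with each control period).
- eyes.read_camera(name): name is "side" or "top"; returns a dict with "color" (420x560x3 uint8, blue, green, red), "fx", "fy", "cx", "cy" (pixels), "eye" and "attitude" of the camera in the world. Camera axes: x right, y down, z forward; pixel columns grow to the right and rows downward; lengths in m; the calibration is good to about 2 mm. A picture is of the moment at which its call begins. There is no depth.
- arm.finish_job(): hands the job in, once; it reports no verdict.
The state is a dict: "time": time; "joint_positions": joint angles; "qvel": joint speeds; "effort": joint torques, N m; "eef_pos": TCP position; "tool_rot": TCP orientation; "contact_force": force on the tool from outside, world axes, zero at the start; "torque": the same for the moment, N m; "grip_width": opening from 0.0 (shut) to 1.0 (fully open).
Only numpy, scipy, OpenCV 4.12 (cv2) and the standard library are available. Lean on these libraries where they do the work, as an engineer would, in place of code of your own. Each camera call takes 0.05 s, during which the arm holds its last target. There are 200 camera calls.

TASK

The hand mill's drive box stands on the canteen table with its spindle bare: thread onto the upright spindle first the spacer, then the washer, then the bushing with its slots downward, each fully down on the one below, the spindle's cross key ending up inside the bushing's slots. Turn the bushing under a light push to find the key; never press or drop the bushing hard onto the spindle, let go when the stack is home, and leave the other things on the table where they are.

Things in the scene. Friction and masses are not known exactly. Their poses are not given: they have to be found in the camera images.
- gearbox: grey drive box fixed to the table, 150 (x) x 110 (y) mm, 55 mm high, its steel spindle standing upright in the middle of the top; a crank stub sticks out 32 mm beyond its +y side at 30 mm height; a foot plate, 190 x 50 mm, 8 mm thick, shows at its x ends. Origin: centre of the underside, z up. Over 40 N between the bushing and the spindle (or the box) does damage
- seat (a point): centre of the box's top face, on the spindle's axis, 55 mm above the table, z up; it does not turn or sink with the spindle. The top is a flat steel disc of radius 30 mm in a grey lid 4 mm lower
- nose (a point): top of the spindle at rest, 63 mm above seat. Spindle, heights above seat: diameter 27 mm up to 26 mm, cone to diameter 14 mm at 31.5 mm, diameter 14 mm up to 58 mm, nose tapering to diameter 6 mm at 63 mm. It gives downward on a spring (6 N to begin, 12 N when 4 mm down, then a rigid stop) and comes up again. It turns only against a stiff friction of 0.2 N m and stays where it is left
- key (a point): middle of the cross key, on the axis, 37 mm above seat with the spindle at rest. Level square steel bar through the spindle, 5 x 5 mm, 26 mm long (13 mm to either side), upper side 39.5 mm above seat. Its direction differs each time and is NOT measured (this frame does not turn with it): feel it with the bushing, or see it
- spacer: plain steel sleeve, outer diameter 42 mm, bore 30 mm, 24 mm high, standing on its end. Origin: centre of the underside, z along the bore. First on the spindle: sits on the box's top (underside 0 mm above seat)
- washer: thick flat steel washer, outer diameter 48 mm, bore 30 mm, 8 mm thick, lying flat. Origin: centre of the underside, z along the bore. Second: lies on the spacer (underside 24 mm above seat)
- bushing: steel bushing, diameter 44 mm, bore 16 mm, 34 mm high, upright; its lowest 10 mm are cut by four slots 6.5 mm wide, open downward, from the bore out along its own +x, -x, +y, -y. Origin: centre of the slotted underside, z up the bore. Third: on the washer (underside 32 mm above seat), slots over the key; across the key it stands 7.5 mm too high. Turning 45 degrees either way finds the key
- jar: bystander: squat glass jar with steel lid, radius 24 mm, 45 mm high; origin: centre of the underside
- spoon: bystander: steel spoon 170 mm long lying on the table along its x; origin: centre of the underside
- screwdriver: bystander: screwdriver with black handle, lying on the table along its x; origin: centre of the underside
- cup: bystander: orange plastic cup, radius 36 mm, 105 mm high; origin: centre of the underside
- crank: bystander: the mill's steel crank, 150 mm between its ends along y, with a black grip standing 60 mm high at its +y end, lying on the table; origin: middle of the underside

How it is judged:
By the outcome, as a careful person would: the job done as asked, in the order asked, and still so for the second after the job is handed in, with the robot touching nothing.
It also fails if it takes over 72 s, if anything falls off the work surface, if the arm or the gripper's body presses on something with over 40 N, if the wrist force passes 120 N, or if a joint passes its speed limit or range.

## Working session

There is one attempt and no reset: what is moved stays moved. The work goes in short steps, Python scripts to look and compute and a tool call to move; the robot and the scene stay as the last step left them, time stands still between calls to the robot, and variables do not carry over. Pictures are saved under pics/ and viewed, about 8 in all and at most 12, crops included, and the job is handed in when it is done.

Besides the shell and the picture viewer there is one more tool, called after "Call:" as a command line: name --pt "numbers of a row" for each row, then --argument value for the rest. step_arm: Moves the arm, as the interface text tells. Its arguments: {"type":"object","properties":{"slide":{"type":"array","items":{"type":"array","items":{"type":"number"}}},"twist":{"type":"array","items":{"type":"number"}},"gripper":{"type":"number"},"squeeze":{"type":"number"}},"required":["slide","twist"]}

```bash
mkdir -p pics; python3 - <<'E'
from workcell import arm, eyes
import cv2
s=arm.read_state(); print(s)
for n in("top","side"):
    c=eyes.read_camera(n); cv2.imwrite(f"pics/{n}0.png",c["color"]); print(n,{k:c[k] for k in c if k!="color"})
E
```

```text
{'time': 0.0, 'joint_positions': array([1.20823285e+00, 4.87399638e-02, 9.75715066e-02, 1.62200215e+00,
       2.27399641e-05, 1.44300185e+00]), 'qvel': array([ 9.90417511e-05, -2.43775360e-04,  1.09014774e-03, -1.30389939e-03,
        3.15462678e-04,  1.68725059e-04]), 'effort': array([-1.12632599e-03, -3.38785064e+01,  3.20014179e+01,  2.03351153e-02,
       -1.88350177e-04,  6.65408891e-06]), 'eef_pos': array([0.12191237, 0.51003127, 0.23810956]), 'tool_rot': array([-1.70816812,  1.56842194, -1.94293715]), 'contact_force': array([ 0.49456013, -0.25242777, -0.81668288]), 'torque': array([ 0.01245313, -0.06021744,  0.00012742]), 'grip_width': 0.9962159132453168}
top {'fx': 536.4662536749471, 'fy': 536.4662536749471, 'cx': 280.63019325141187, 'cy': 210.22069493296084, 'eye': array([ 0.46259429, -0.05472902,  1.39286117]), 'attitude': array([-3.03799459, -0.00434234, -1.5597696 ])}
side {'fx': 385.6277837564838, 'fy': 385.6277837564838, 'cx': 281.994761911627, 'cy': 213.03367663552984, 'eye': array([ 0.3186981 , -0.55824659,  0.55297358]), 'attitude': array([-2.22608477, -0.00855021, -0.47416448])}
```

View pics/top0.png

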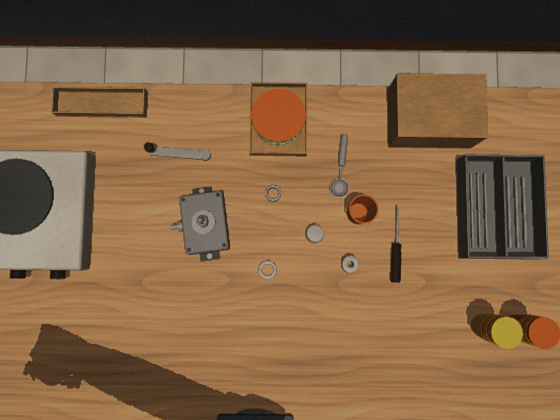

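View pics/side0.png

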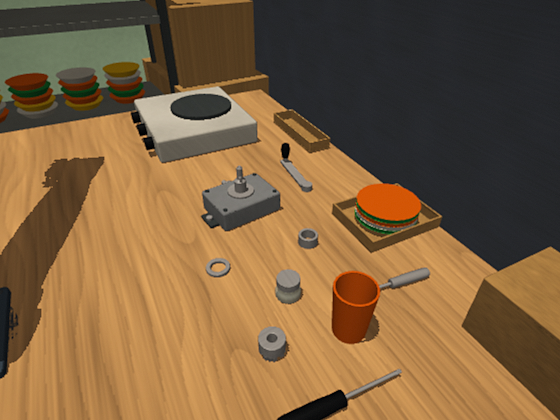

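```bash
cat > h.py <<'E'
from workcell import arm, eyes
import cv2, numpy as np
from scipy.spatial.transform import Rotation as R
def ray(c,u,v,z):
    "world point at height z seen at pixel u,v"
    d=R.from_euler('xyz',c["attitude"]).apply([(u-c["cx"])/c["fx"],(v-c["cy"])/c["fy"],1])
    return c["eye"]+d*(z-c["eye"][2])/d[2]
def proj(c,p):
    q=R.from_euler('xyz',c["attitude"]).inv().apply(np.asarray(p)-c["eye"])
    return np.stack([c["fx"]*q[...,0]/q[...,2]+c["cx"],c["fy"]*q[...,1]/q[...,2]+c["cy"]],-1)
def crop(c,u,v,w,h,k):
    return cv2.resize(c["color"][v-h//2:v+h//2,u-w//2:u+w//2],None,fx=k,fy=k,interpolation=cv2.INTER_CUBIC)
E
python3 - <<'E'
from h import *
t=eyes.read_camera("top"); s=eyes.read_camera("side")
for n,u,v,z in(("spacer",273,193,.024),("washer",267.5,269.5,.008),("bushing",350,264,.034),("seat",203,222,.055),("jar",314,233,.045)): print(n,ray(t,u,v,z).round(4))
a=np.hstack([crop(t,204,222,80,80,5),crop(s,240,190,80,80,5)])
b=np.hstack([crop(t,273,193,40,40,5),crop(t,268,270,40,40,5),crop(t,350,264,40,40,5),crop(s,272,343,40,40,5)])
cv2.imwrite("pics/c1.png",np.vstack([a,b]))
E
```

```text
spacer [ 0.6493 -0.039   0.024 ]
washer [ 0.4534 -0.0272  0.008 ]
bushing [ 0.4696 -0.2355  0.034 ]
seat [0.5699 0.1347 0.055 ]
jar [ 0.5461 -0.1436  0.045 ]
```

View pics/c1.png

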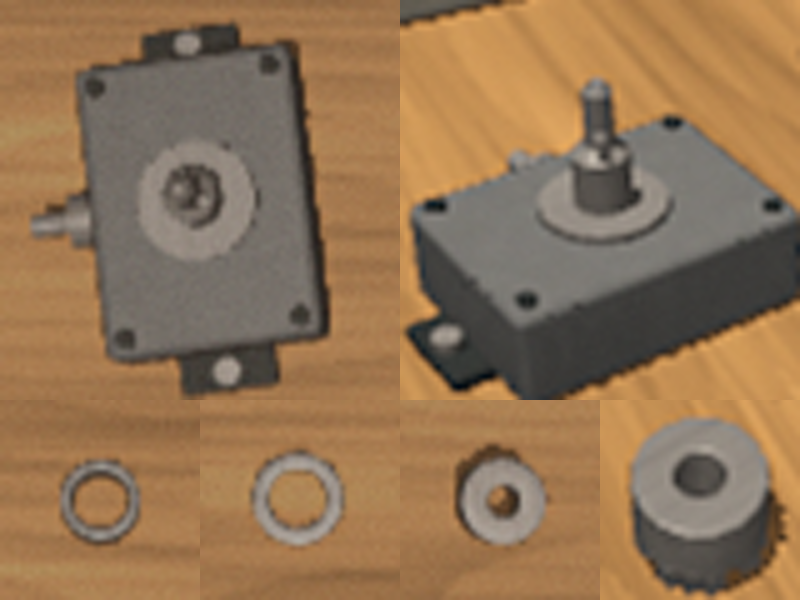

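```bash
python3 - <<'E'
from h import *
s=arm.read_state(); M=R.from_euler('xyz',s["tool_rot"]).as_matrix(); print(M.round(4)); print("tool y heading deg",np.degrees(np.arctan2(M[1,1],M[0,1])))
t=eyes.read_camera("top")
for n,u,v,z in(("spacer",272.8,192.8,.024),("washer",267.2,269.2,.008),("bushing",350,263.6,.034),("seat",203.2,221.4,.055)): print(n,ray(t,u,v,z).round(4))
E
```

```text
[[-5.000e-04  2.326e-01  9.726e-01]
 [-1.400e-03  9.726e-01 -2.326e-01]
 [-1.000e+00 -1.500e-03 -2.000e-04]]
tool y heading deg 76.54903762752708
spacer [ 0.6498 -0.0385  0.024 ]
washer [ 0.4541 -0.0264  0.008 ]
bushing [ 0.4706 -0.2355  0.034 ]
seat [0.5714 0.1343 0.055 ]
```

Call:
step_arm --pt "0 0 0" --pt "0 0 0" --pt "0 -0.0305 0.0293" --pt "0 -0.0305 0.0293" --pt "0 -0.0305 0.0293" --pt "0 -0.0305 0.0293" --pt "0 -0.0305 0.0293" --pt "0 -0.0305 0.0293" --pt "0 -0.0305 0.0293" --pt "0 -0.0305 0.0293" --pt "0 -0.0305 0.0293" --pt "0 -0.0305 0.0293" --pt "0 -0.0305 0.0293" --pt "0 -0.0305 0.0293" --pt "0 -0.0305 0.0293" --pt "0 -0.0305 0.0293" --pt "0 -0.0305 0.0293" --pt "0 -0.0305 0.0293" --pt "0 -0.0305 0.0293" --pt "0 -0.0305 0.0293" --twist '[-6.7,-6.7,0,0,0,0,0,0,0,0,0,0,0,0,0,0,0,0,0,0]' --gripper 0.75

```text
time: 2.75
eef_pos: [0.6498, -0.04, 0.239]
tool_rot: [2.434, 1.57, 2.433]
contact_force: [0.1, 0.8, 0.5]
grip_width: 0.751
```

Call:
step_arm --pt "0.05 0 0" --pt "0.05 0 0" --pt "0.04 0 0" --pt "0 0 0" --twist '[0,0,0,0]'

```text
time: 3.25
eef_pos: [0.6451, -0.0383, 0.0937]
tool_rot: [2.977, 1.56, 2.976]
contact_force: [-0.2, -0.3, 0.1]
grip_width: 0.752
```

```bash
python3 - <<'E'
from h import *
s=arm.read_state(); print(s["eef_pos"],s["tool_rot"],s["contact_force"],s["grip_width"],s["joint_positions"])
M=R.from_euler('xyz',s["tool_rot"]).as_matrix();print("head",np.degrees(np.arctan2(M[1,1],M[0,1])))
c=eyes.read_camera("side"); p=s["eef_pos"]; print("tcp px",proj(c,p),"spacer base/top px",proj(c,[[.6498,-.0385,0],[.6498,-.0385,.024]]))
t=eyes.read_camera("top"); print("top tcp",proj(t,p))
cv2.imwrite("pics/c2.png",np.hstack([crop(c,308,210,80,120,5),crop(t,273,193,80,120,5)]))
E
```

```text
[ 0.64508814 -0.03832094  0.09372692] [2.97667762 1.55980129 2.9756506 ] [-0.22806472 -0.29448579  0.14426237] 0.7520126673614803 [-1.63059679e-01  3.90085129e-01  2.08984516e-01  1.40069071e+00
  3.16910874e-05 -1.62032837e-01]
head 89.9405954220347
tcp px [306.72242458 208.88651731] spacer base/top px [[306.58536111 243.41474358]
 [307.12762653 234.89510954]]
top tcp [272.43130944 190.84675276]
```

View pics/c2.png

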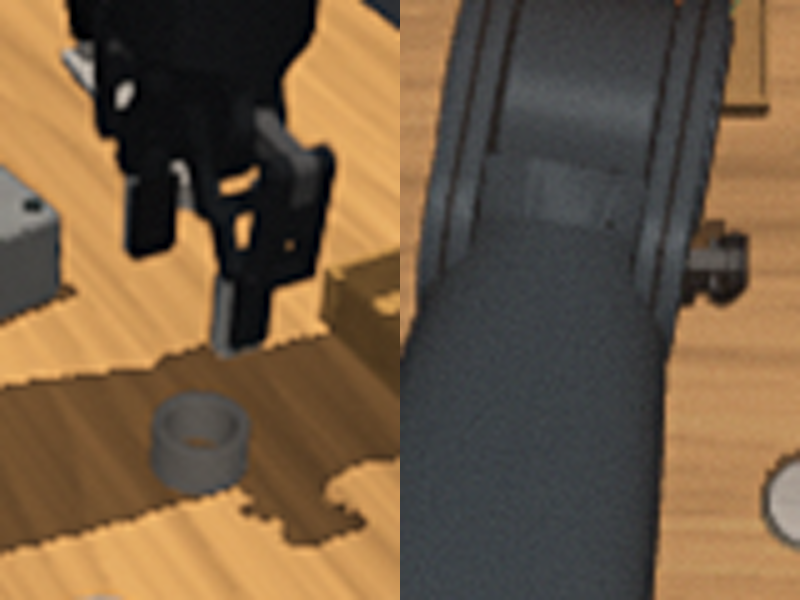

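Call:
step_arm --pt "0.03 0 0" --pt "0.03 0 0" --pt "0.02 0 0" --pt "0 0 0" --pt "0 0 0" --pt "0 0 0" --twist '[0,0,0,0,0,0]'

```text
time: 4.1
eef_pos: [0.6505, -0.0391, 0.0214]
tool_rot: [-0.165, 1.567, -0.166]
contact_force: [0.3, -0.3, 0.6]
grip_width: 0.746
```

```bash
python3 - <<'E'
from h import *
s=arm.read_state(); print(s["eef_pos"],s["tool_rot"],s["contact_force"])
c=eyes.read_camera("side"); p=s["eef_pos"]; print("tcp px",proj(c,p))
for k in (1,2,3): M=R.from_euler('xyz',s["tool_rot"]).as_matrix()
print(M.round(4))
cv2.imwrite("pics/c3.png",crop(c,308,235,80,80,6))
E
```

```text
[ 0.65052288 -0.039146    0.02140507] [-0.16460576  1.56733685 -0.16552643] [ 0.28091734 -0.2527784   0.61936826]
tcp px [307.52020644 235.91037123]
[[ 3.4e-03  9.0e-04  1.0e+00]
 [-6.0e-04  1.0e+00 -9.0e-04]
 [-1.0e+00 -6.0e-04  3.4e-03]]
```

View pics/c3.png

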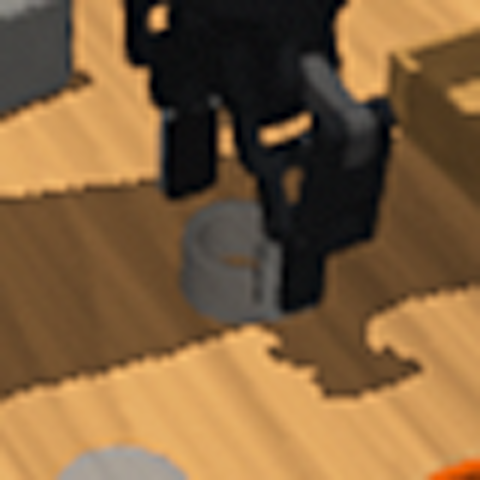

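Call:
step_arm --pt "0.007 0 0" --pt "0 0 0" --pt "0 0 0" --twist '[0,0,0]'

```text
time: 4.53
eef_pos: [0.6487, -0.0389, 0.0119]
tool_rot: [2.989, 1.57, 2.988]
contact_force: [0.8, 0.2, -0.1]
grip_width: 0.749
```

Call:
step_arm --pt "0 0 0" --pt "0 0 0" --pt "0 0 0" --pt "0 0 0" --twist '[0,0,0,0]' --gripper 0.3 --squeeze 40

```text
time: 5.03
eef_pos: [0.6494, -0.039, 0.0127]
tool_rot: [-0.179, 1.57, -0.18]
contact_force: [0.8, -0.3, 1.5]
grip_width: 0.472
```

Call:
step_arm --pt "-0.03 0 0" --pt "-0.05 0 0" --pt "-0.05 0 0" --pt "-0.04 0.01 0" --pt "0 0.02 -0.01" --pt "0 0.03 -0.013" --pt "0 0.033 -0.015" --pt "0 0.03 -0.015" --pt "0 0.03 -0.015" --pt "0 0.02 -0.01" --pt "0 0 0" --pt "0 0 0" --pt "0 0 0" --twist '[0,0,0,0,0,0,0,0,0,0,0,0,0]'

```text
time: 6.65
eef_pos: [0.5716, 0.1332, 0.1822]
tool_rot: [-1.516, 1.57, -1.518]
contact_force: [-0.2, -0.3, -1.5]
grip_width: 0.472
```

```bash
python3 - <<'E'
from h import *
s=arm.read_state(); print(s["eef_pos"],s["tool_rot"],s["contact_force"],s["grip_width"])
c=eyes.read_camera("side"); p=s["eef_pos"]; print("tcp px",proj(c,p))
print(proj(c,[[.5714,.1343,.118],[.5714,.1343,.055],p-[0,0,.0127]]))
cv2.imwrite("pics/c4.png",np.hstack([crop(c,238,170,80,100,5)]))
E
```

```text
[0.57164578 0.13322583 0.18215195] [-1.51565917  1.57041652 -1.51798381] [-0.23147839 -0.25480968 -1.49299732] 0.47206997349659346
tcp px [237.02765788 140.26203106]
[[238.57017816 166.67388476]
 [240.22294073 190.50410341]
 [237.40439419 145.73369829]]
```

View pics/c4.png

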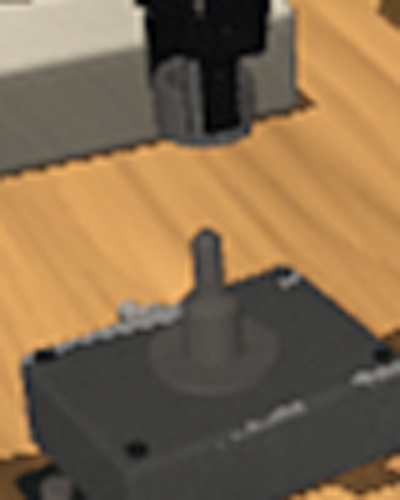

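Call:
step_arm --pt "0.02 0.001 -0.002" --pt "0.03 0 0" --pt "0.02 0 0" --pt "0.005 0 0" --pt "0 0 0" --twist '[0,0,0,0,0]'

```text
time: 7.32
eef_pos: [0.5694, 0.1348, 0.1074]
tool_rot: [-2.512, 1.571, -2.514]
contact_force: [0.3, 0.8, -1.8]
grip_width: 0.473
```

Call:
step_arm --pt "0.003 0 0" --pt "0.003 0 0" --pt "0.003 0 0" --pt "0 0 0" --twist '[0,0,0,0]'

```text
time: 7.82
eef_pos: [0.569, 0.1352, 0.098]
tool_rot: [-2.979, 1.57, -2.98]
contact_force: [-0.0, -0.5, -1.5]
grip_width: 0.476
```

Call:
step_arm --pt "0.002 0 0" --pt "0.002 0 0" --pt "0.002 0 0" --pt "0 0 0" --twist '[0,0,0,0]'

```text
time: 8.32
eef_pos: [0.569, 0.1351, 0.092]
tool_rot: [-3.001, 1.57, -3.002]
contact_force: [-0.4, -0.7, -1.1]
grip_width: 0.471
```

```bash
python3 -c "
from h import *
s=arm.read_state(); print(s['eef_pos'],s['contact_force'],s['torque'])
c=eyes.read_camera('side'); cv2.imwrite('pics/c5.png',crop(c,238,170,80,100,5))"
```

```text
[0.56896772 0.13513545 0.09195973] [-0.41417629 -0.65414245 -1.1330491 ] [-0.02046863 -0.00132676  0.05659047]
```

Call:
step_arm --pt "0.005 0 0" --pt "0.005 0 0" --pt "0.005 0 0" --pt "0.004 0 0" --pt "0.002 0 0" --pt "0 0 0" --twist '[0,0,0,0,0,0]'

```text
time: 9.12
eef_pos: [0.5691, 0.1352, 0.0711]
tool_rot: [-3.058, 1.57, -3.059]
contact_force: [0.3, 0.3, -0.7]
grip_width: 0.469
```

Call:
step_arm --pt "0.0015 0 0" --pt "0.0015 0 0" --pt "0 0 0" --twist '[0,0,0]'

```text
time: 9.5
eef_pos: [0.5691, 0.1352, 0.0682]
tool_rot: [-2.929, 1.571, -2.93]
contact_force: [-0.5, -0.7, -1.6]
grip_width: 0.471
```

Call:
step_arm --pt "0.001 0 0" --pt "0.001 0 0" --pt "0 0 0" --twist '[0,0,0]'

```text
time: 9.88
eef_pos: [0.5694, 0.1352, 0.0677]
tool_rot: [0.01, 1.57, 0.01]
contact_force: [-3.5, -0.4, 5.7]
grip_width: 0.475
```

Call:
step_arm --pt "0 0 0" --pt "0 0 0" --pt "0 0 0" --twist '[0,0,0]' --gripper 0.75

```text
time: 10.25
eef_pos: [0.5692, 0.1351, 0.066]
tool_rot: [-2.998, 1.571, -2.999]
contact_force: [0.1, -0.8, -0.1]
grip_width: 0.752
```

Call:
step_arm --pt "-0.02 0 0" --pt "-0.04 0 0" --pt "-0.04 0 0" --pt "-0.02 -0.0115 -0.004" --pt "0 -0.03 -0.02" --pt "0 -0.03 -0.02" --pt "0 -0.03 -0.02" --pt "0 -0.03 -0.025" --pt "0 -0.03 -0.025" --pt "0.03 0 0" --pt "0.04 0 0" --pt "0.04 0 0" --pt "0.03 0 0" --pt "0.01 0 0" --pt "0 0 0" --pt "0 0 0" --twist '[0,0,0,0,0,0,0,0,0,0,0,0,0,0,0,0]'

```text
time: 12.25
eef_pos: [0.4563, -0.0266, 0.0378]
tool_rot: [-0.223, 1.568, -0.224]
contact_force: [-0.8, -0.3, -0.1]
grip_width: 0.752
```

```bash
python3 - <<'E'
from h import *
s=arm.read_state(); p=s["eef_pos"]; print(p,s["tool_rot"],s["contact_force"],s["grip_width"])
c=eyes.read_camera("side"); t=eyes.read_camera("top"); print("tcp px",proj(c,p), proj(c,[.4541,-.0264,.008]))
im=np.hstack([crop(c,218,260,80,100,5),crop(c,240,190,80,100,5)]); cv2.imwrite("pics/c6.png",im)
E
```

```text
[ 0.45627033 -0.02660283  0.03783416] [-0.22302881  1.56806502 -0.22409695] [-0.78018782 -0.34424777 -0.14472945] 0.7516889359351874
tcp px [216.81754738 255.40273572] [217.16650833 266.73648635]
```

View pics/c6.png

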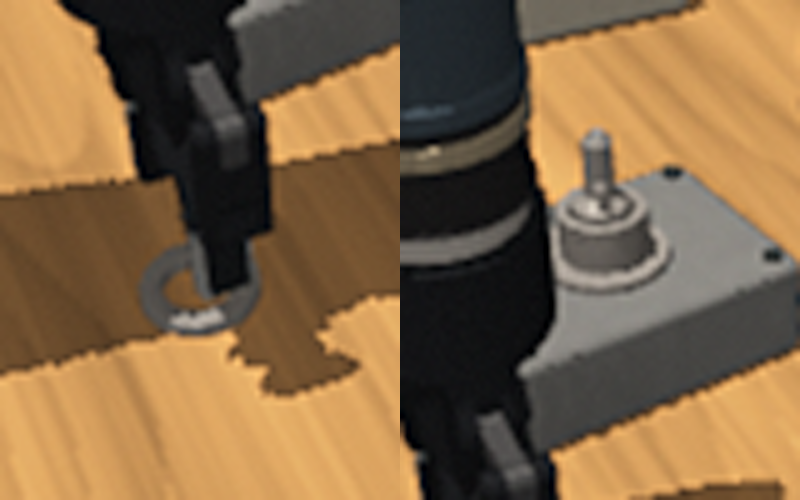

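```bash
python3 - <<'E'
from h import *
s=arm.read_state(); p=s["eef_pos"]; print(p)
c=eyes.read_camera("side")
for z in(.02,.025,.03,.035): print(z,proj(c,[[p[0]-.011,p[1]-.034,z],[p[0]+.011,p[1]-.034,z],[p[0],p[1]-.045,z]]).round(1).tolist())
E
```

```text
[ 0.45643381 -0.02654233  0.03797329]
0.02 [[218.3, 275.4], [229.4, 271.6], [226.0, 277.4]]
0.025 [[218.1, 273.6], [229.2, 269.7], [225.7, 275.5]]
0.03 [[217.8, 271.7], [229.0, 267.8], [225.5, 273.6]]
0.035 [[217.6, 269.8], [228.8, 266.0], [225.3, 271.7]]
```

Call:
step_arm --pt "0.015 0 0" --pt "0.01 0 0" --pt "0.004 0 0" --pt "0.003 0 0" --pt "0 0 0" --pt "0 0 0" --twist '[0,0,0,0,0,0]' --gripper 0.66

```text
time: 13.15
eef_pos: [0.4554, -0.0263, 0.0045]
tool_rot: [-0.302, 1.57, -0.303]
contact_force: [-0.2, -0.5, 0.6]
grip_width: 0.656
```

Call:
step_arm --pt "0 0 0" --pt "0 0 0" --pt "0 0 0" --pt "0 0 0" --twist '[0,0,0,0]' --gripper 0.4

```text
time: 13.65
eef_pos: [0.4564, -0.0264, 0.0058]
tool_rot: [-0.139, 1.568, -0.14]
contact_force: [0.5, 0.4, 5.2]
grip_width: 0.537
```

Call:
step_arm --pt "-0.02 0 0" --pt "-0.04 0 0" --pt "-0.05 0 0" --pt "-0.04 0.01 0.01" --pt "-0.01 0.03 0.02" --pt "0 0.03 0.02" --pt "0 0.03 0.02" --pt "0 0.03 0.02" --pt "0 0.0215 0.014" --pt "0 0.01 0.01" --pt "0 0 0" --pt "0 0 0" --pt "0 0 0" --twist '[0,0,0,0,0,0,0,0,0,0,0,0,0]'

```text
time: 15.28
eef_pos: [0.5689, 0.1343, 0.1645]
tool_rot: [-2.139, 1.57, -2.141]
contact_force: [-0.0, 0.8, -0.8]
grip_width: 0.533
```

```bash
python3 - <<'E'
from h import *
s=arm.read_state(); p=s["eef_pos"]; print(p,s["tool_rot"],s["contact_force"],s["grip_width"])
c=eyes.read_camera("side"); print(proj(c,[[.5714,.1343,.118],[.5714,.1343,.055],p,p-[0,0,.0058]]))
cv2.imwrite("pics/c7.png",crop(c,240,160,66,100,6))
E
```

```text
[0.56885206 0.13431981 0.16446454] [-2.13932143  1.57049032 -2.14131634] [-0.02954555  0.79343571 -0.83559237] 0.5334074290335087
[[238.57017816 166.67388476]
 [240.22294073 190.50410341]
 [236.12474094 147.9112327 ]
 [236.29936324 150.35780996]]
```

View pics/c7.png

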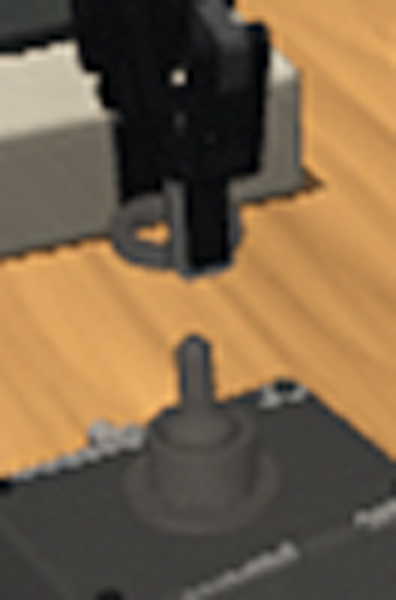

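Call:
step_arm --pt "0.01 0.0008 0.004" --pt "0.03 0 0" --pt "0.02 0 0" --pt "0.008 0 0" --pt "0 0 0" --pt "0 0 0" --twist '[0,0,0,0,0,0]'

```text
time: 16.08
eef_pos: [0.574, 0.136, 0.0975]
tool_rot: [0.132, 1.569, 0.131]
contact_force: [0.3, 0.6, -0.5]
grip_width: 0.537
```

```bash
python3 - <<'E'
from h import *
s=arm.read_state(); p=s["eef_pos"]; print(p,s["contact_force"],s["torque"])
c=eyes.read_camera("side"); print(proj(c,[[.5714,.1343,.118],p-[0,0,.0058]]))
cv2.imwrite("pics/c8.png",crop(c,240,170,80,80,7))
E
```

```text
[0.57400014 0.13603682 0.09745914] [ 0.28432714  0.61592375 -0.49986146] [-0.02203037  0.02280841  0.00974241]
[[238.57017816 166.67388476]
 [240.0662394  176.24759671]]
```

View pics/c8.png

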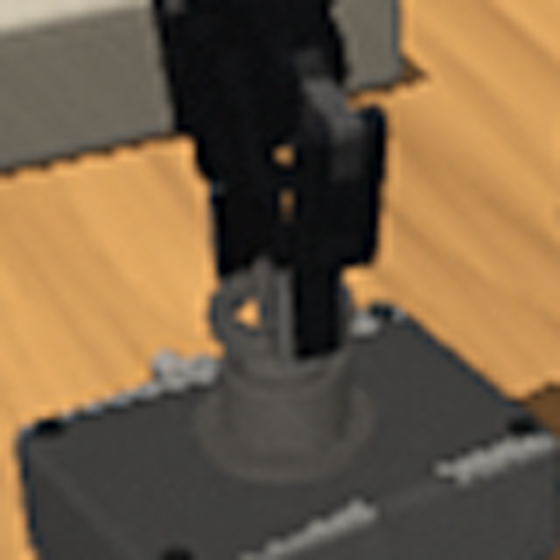

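Call:
step_arm --pt "0.002 -0.0007 -0.0007" --pt "0.002 0 0" --pt "0.002 0 0" --pt "0 0 0" --twist '[0,0,0,0]'

```text
time: 16.62
eef_pos: [0.5723, 0.1352, 0.0899]
tool_rot: [-2.984, 1.57, -2.985]
contact_force: [-0.0, -0.1, -2.3]
grip_width: 0.535
```

Call:
step_arm --pt "0.0015 0 0" --pt "0.0015 0 0" --pt "0 0 0" --twist '[0,0,0]'

```text
time: 17.0
eef_pos: [0.5723, 0.1352, 0.0871]
tool_rot: [-2.886, 1.57, -2.887]
contact_force: [0.5, 0.1, -1.8]
grip_width: 0.533
```

Call:
step_arm --pt "0.001 0 0" --pt "0.001 0 0" --pt "0.001 0 0" --pt "0 0 0" --twist '[0,0,0,0]'

```text
time: 17.5
eef_pos: [0.5725, 0.1353, 0.0848]
tool_rot: [0.037, 1.57, 0.036]
contact_force: [-1.1, 0.9, 2.2]
grip_width: 0.537
```

Call:
step_arm --pt "0.0005 0 0" --pt "0 0 0" --pt "0 0 0" --twist '[0,0,0]' --gripper 0.72

```text
time: 17.88
eef_pos: [0.5725, 0.1353, 0.0836]
tool_rot: [-3.009, 1.571, -3.01]
contact_force: [0.6, 1.1, -0.6]
grip_width: 0.718
```

Call:
step_arm --pt "-0.02 0 0" --pt "-0.04 0 0" --pt "-0.04 -0.01 0" --pt "0 -0.03 -0.008" --pt "0 -0.035 -0.01" --pt "0 -0.035 -0.01" --pt "0 -0.035 -0.01" --pt "0 -0.035 -0.01" --pt "0 -0.035 -0.01" --pt "0 -0.035 -0.01" --pt "0 -0.035 -0.01" --pt "0 -0.035 -0.01" --pt "0 -0.035 -0.01" --pt "0 -0.016 -0.003" --pt "0.03 0 0" --pt "0.04 0 0" --pt "0.03 0 0" --pt "0.01 0 0" --pt "0 0 0" --pt "0 0 0" --twist '[0,0,0,0,0,0,0,0,0,0,0,0,0,0,0,0,0,0,0,0]'

```text
time: 20.38
eef_pos: [0.4724, -0.2362, 0.0756]
tool_rot: [-0.567, 1.568, -0.568]
contact_force: [0.3, -0.3, -0.3]
grip_width: 0.72
```

```bash
python3 - <<'E'
from h import *
s=arm.read_state(); p=s["eef_pos"]; print(p,s["tool_rot"],s["contact_force"],s["grip_width"],s["joint_positions"])
c=eyes.read_camera("side"); t=eyes.read_camera("top"); print(proj(c,[[.4706,-.2355,.034],[.4706,-.2355,0.],p]), proj(t,[.5714,.1343,.087]))
cv2.imwrite("pics/c9.png",np.hstack([crop(c,272,320,80,100,5),crop(c,240,190,40,100,5),crop(t,203,222,40,100,5)]))
E
```

```text
[ 0.47238685 -0.23621852  0.07564539] [-0.56705717  1.56766128 -0.56770406] [ 0.33090184 -0.25971967 -0.29414985] 0.7195399287455705 [-5.90740826e-01  8.07887432e-02 -1.93006981e-01  1.29386638e+00
  7.22149151e-05 -5.90093821e-01]
[[271.26757458 338.05009008]
 [271.4453586  350.64797488]
 [272.32442196 321.28708694]] [201.36427552 220.32659134]
```

View pics/c9.png

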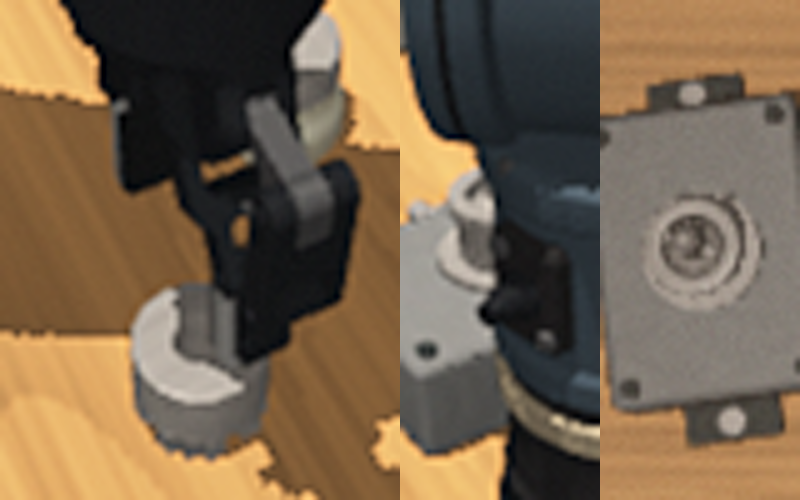

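Call:
step_arm --pt "0.02 0 0" --pt "0.02 0 0" --pt "0.0175 0 0" --pt "0 0 0" --pt "0 0 0" --pt "0 0 0" --twist '[0,0,0,0,0,0]'

```text
time: 21.22
eef_pos: [0.472, -0.2362, 0.0175]
tool_rot: [-0.577, 1.569, -0.578]
contact_force: [0.4, -0.2, 0.4]
grip_width: 0.72
```

Call:
step_arm --pt "0 0 0" --pt "0 0 0" --pt "0 0 0" --pt "0 0 0" --twist '[0,0,0,0]' --gripper 0.3 --squeeze 50

```text
time: 21.72
eef_pos: [0.472, -0.2363, 0.0175]
tool_rot: [-0.645, 1.568, -0.646]
contact_force: [-0.8, 0.4, 6.1]
grip_width: 0.5
```

Call:
step_arm --pt "-0.03 0 0" --pt "-0.05 0 0" --pt "-0.05 0 0" --pt "-0.05 0.01 0" --pt "0 0.03 0.008" --pt "0 0.035 0.01" --pt "0 0.035 0.01" --pt "0 0.035 0.01" --pt "0 0.035 0.01" --pt "0 0.035 0.01" --pt "0 0.035 0.01" --pt "0 0.035 0.01" --pt "0 0.035 0.01" --pt "0 0.035 0.01" --pt "0 0.016 0.004" --pt "0 0 0" --pt "0 0 0" --pt "0 0 0" --twist '[0,0,0,0,0,0,0,0,0,0,0,0,0,0,0,0,0,0]'

```text
time: 23.98
eef_pos: [0.5734, 0.134, 0.1964]
tool_rot: [-1.956, 1.57, -1.959]
contact_force: [-0.0, -0.2, -1.4]
grip_width: 0.496
```

```bash
python3 - <<'E'
from h import *
s=arm.read_state(); p=s["eef_pos"]; print(p,s["tool_rot"],s["contact_force"],s["torque"],s["grip_width"])
c=eyes.read_camera("side"); print(proj(c,[[.5714,.1343,.118],[.5714,.1343,.087],p,p-[0,0,.018]]))
cv2.imwrite("pics/c10.png",crop(c,240,155,80,100,6))
E
```

```text
[0.57336576 0.13402249 0.19637183] [-1.95648625  1.57034144 -1.95904475] [-0.02945605 -0.18331004 -1.43636368] [-0.0641541  -0.00070473 -0.03604995] 0.49607760313981847
[[238.57017816 166.67388476]
 [239.40180805 178.66467054]
 [237.22906344 133.69079986]
 [237.7630914  141.57581191]]
```

View pics/c10.png

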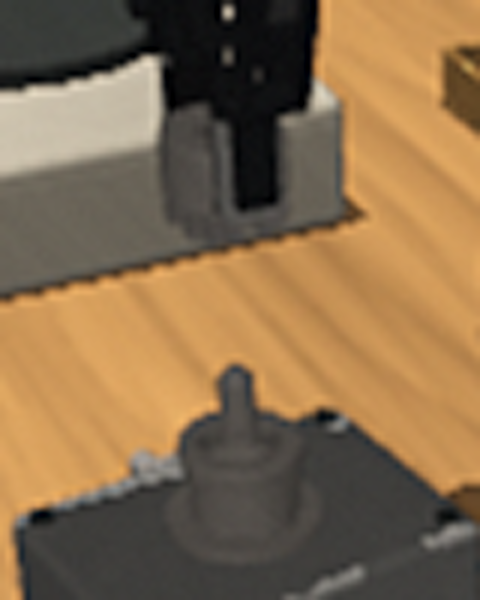

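Call:
step_arm --pt "0.02 0.001 0" --pt "0.025 0 0" --pt "0.01 0 0" --pt "0.003 0 0" --pt "0.002 0 0" --pt "0.002 0 0" --pt "0 0 0" --twist '[0,0,0,0,0,0,0]'

```text
time: 24.9
eef_pos: [0.5738, 0.1363, 0.1348]
tool_rot: [0.088, 1.57, 0.087]
contact_force: [-0.5, 0.3, -2.2]
grip_width: 0.498
```

Call:
step_arm --pt "0.0015 0 0" --pt "0.0015 0 0" --pt "0 0 0" --twist '[0,0,0]'

```text
time: 25.28
eef_pos: [0.5734, 0.1363, 0.1311]
tool_rot: [-2.944, 1.57, -2.945]
contact_force: [-0.7, 0.7, -1.9]
grip_width: 0.493
```

Call:
step_arm --pt "0.001 -0.0005 0" --pt "0.001 0 0" --pt "0 0 0" --twist '[0,0,0]'

```text
time: 25.65
eef_pos: [0.5734, 0.1357, 0.1291]
tool_rot: [-2.962, 1.57, -2.963]
contact_force: [0.2, 0.1, -1.5]
grip_width: 0.499
```

```bash
python3 -c "
from h import *
for i in range(4):
  s=arm.read_state(); print(s['eef_pos'],s['contact_force'],s['torque']); eyes.read_camera('side')"
```

```text
[0.57339121 0.13571533 0.12914313] [ 0.15712788  0.13333164 -1.53324558] [-0.024068    0.01660549  0.05018572]
[0.57344901 0.13576322 0.12923318] [ 0.40277249 -0.18329861 -2.0338524 ] [-0.04274467 -0.03718988 -0.01689734]
[0.57350341 0.13577223 0.1292949 ] [-0.02811546 -0.2651036  -1.89318158] [0.03940924 0.03620123 0.01380793]
[0.57352838 0.13576566 0.12934874] [ 0.3375409 -0.5884281 -2.3018301] [-0.00705049 -0.00700042 -0.03853716]
```

Call:
step_arm --pt "0.003 0 0" --pt "0.003 0 0" --pt "0.003 0 0" --pt "0.003 0 0" --pt "0.002 0 0" --pt "0 0 0" --twist '[0,0,0,0,0,0]'

```text
time: 26.6
eef_pos: [0.5733, 0.1357, 0.115]
tool_rot: [-2.99, 1.57, -2.991]
contact_force: [-0.5, 0.9, -3.1]
grip_width: 0.5
```

Call:
step_arm --pt "0.001 0 0" --pt "0.001 0 0" --pt "0 0 0" --twist '[0,0,0]'

```text
time: 26.98
eef_pos: [0.5735, 0.1357, 0.1133]
tool_rot: [-2.563, 1.571, -2.564]
contact_force: [-0.3, -0.4, -1.7]
grip_width: 0.497
```

Call:
step_arm --pt "0.001 0 0" --pt "0 0 0" --pt "0 0 0" --twist '[0,0,0]'

```text
time: 27.35
eef_pos: [0.5735, 0.1358, 0.1123]
tool_rot: [-0.836, 1.571, -0.837]
contact_force: [0.4, 0.1, -2.5]
grip_width: 0.495
```

Call:
step_arm --pt "0.001 0 0" --pt "0 0 0" --pt "0 0 0" --twist '[0,0,0]'

```text
time: 27.72
eef_pos: [0.5737, 0.1358, 0.112]
tool_rot: [0.05, 1.57, 0.049]
contact_force: [-1.1, 0.8, 1.9]
grip_width: 0.494
```

Call:
step_arm --pt "0.001 0 0" --pt "0 0 0" --pt "0 0 0" --twist '[0,0,0]'

```text
time: 28.1
eef_pos: [0.5738, 0.1358, 0.111]
tool_rot: [0.068, 1.57, 0.067]
contact_force: [-1.5, -1.3, 4.4]
grip_width: 0.494
```

Call:
step_arm --pt "0.0008 0 0" --pt "0 0 0" --pt "0 0 0" --pt "0 0 0" --pt "0 0 0" --twist '[0,4,4,4,0]'

```text
time: 28.72
eef_pos: [0.5741, 0.1354, 0.1103]
tool_rot: [-0.197, 1.569, -0.408]
contact_force: [-1.4, -1.4, 6.2]
grip_width: 0.496
```

Call:
step_arm --pt "0 0 0" --pt "0 0 0" --pt "0 0 0" --pt "0 0 0" --twist '[4,4,4,0]'

```text
time: 29.22
eef_pos: [0.574, 0.1353, 0.1102]
tool_rot: [-0.23, 1.569, -0.65]
contact_force: [-1.6, -0.7, 5.4]
grip_width: 0.497
```

Call:
step_arm --pt "0 0 0" --pt "0 0 0" --pt "0 0 0" --twist '[4,4,0]'

```text
time: 29.6
eef_pos: [0.573, 0.1357, 0.108]
tool_rot: [-2.547, 1.569, -3.105]
contact_force: [0.2, 0.8, -2.3]
grip_width: 0.498
```

Call:
step_arm --pt "0 0 0" --pt "0 0 0" --pt "0 0 0" --twist '[4,4,0]'

```text
time: 29.98
eef_pos: [0.573, 0.1358, 0.1081]
tool_rot: [-2.403, 1.569, -3.1]
contact_force: [1.5, -0.6, -4.4]
grip_width: 0.497
```

Call:
step_arm --pt "0 0 0" --pt "0 0 0" --pt "0 0 0" --twist '[4,4,0]'

```text
time: 30.35
eef_pos: [0.573, 0.1358, 0.1081]
tool_rot: [-2.309, 1.569, 3.138]
contact_force: [1.3, 0.4, -6.5]
grip_width: 0.497
```

Call:
step_arm --pt "0 0 0" --pt "0 0 0" --twist '[-3,0]'

```text
time: 30.6
eef_pos: [0.5733, 0.1357, 0.1094]
tool_rot: [-2.297, 1.57, -3.083]
contact_force: [-0.8, -0.4, -2.1]
grip_width: 0.497
```

```bash
python3 -c "
from h import *
for i in range(3):
  s=arm.read_state(); M=R.from_euler('xyz',s['tool_rot']).as_matrix(); print(s['eef_pos'],s['contact_force'],s['torque'],np.degrees(np.arctan2(M[1,1],M[0,1]))); eyes.read_camera('side')"
```

```text
[0.57332935 0.13572609 0.10938702] [-0.80939654 -0.36157599 -2.0936907 ] [ 0.03503538  0.03758161 -0.01853477] 44.991696854400956
[0.57337428 0.13575717 0.10952639] [-0.19623792  0.38053925 -2.03077146] [0.06059434 0.04873459 0.021037  ] 44.958690845832635
[0.573386   0.13578165 0.10955827] [-0.31098384  0.36807956 -2.58719112] [-0.00838336  0.08847199 -0.0166828 ] 44.95092385698925
```

Call:
step_arm --pt "0.001 0 0" --pt "0.001 0 0" --pt "0 0 0" --twist '[0,0,0]'

```text
time: 31.12
eef_pos: [0.5734, 0.1358, 0.1074]
tool_rot: [-2.647, 1.571, 2.85]
contact_force: [-0.2, 0.9, -2.9]
grip_width: 0.497
```

Call:
step_arm --pt "0.001 0 0" --pt "0.0005 0 0" --pt "0 0 0" --twist '[0,0,0]'

```text
time: 31.5
eef_pos: [0.5734, 0.1358, 0.1059]
tool_rot: [-2.55, 1.571, 2.947]
contact_force: [-1.0, 1.2, -2.0]
grip_width: 0.491
```

Call:
step_arm --pt "0.001 0 0" --pt "0 0 0" --pt "0 0 0" --twist '[0,0,0]'

```text
time: 31.88
eef_pos: [0.5734, 0.1358, 0.1049]
tool_rot: [-2.45, 1.571, 3.046]
contact_force: [-0.4, 0.6, -3.4]
grip_width: 0.495
```

Call:
step_arm --pt "0.0008 0 0" --pt "0 0 0" --pt "0 0 0" --twist '[0,0,0]'

```text
time: 32.25
eef_pos: [0.5735, 0.1358, 0.1046]
tool_rot: [1.14, 1.571, 0.353]
contact_force: [-1.6, 1.0, 0.8]
grip_width: 0.491
```

Call:
step_arm --pt "0.0005 0 0" --pt "0 0 0" --pt "0 0 0" --twist '[0,0,0]'

```text
time: 32.62
eef_pos: [0.5735, 0.1358, 0.1045]
tool_rot: [0.909, 1.57, 0.123]
contact_force: [-4.3, 0.1, 6.0]
grip_width: 0.496
```

Call:
step_arm --pt "0 0 0" --pt "0 0 0" --pt "0 0 0" --twist '[0,0,0]' --gripper 0.72

```text
time: 33.0
eef_pos: [0.5737, 0.1356, 0.1034]
tool_rot: [0.073, 1.571, -0.714]
contact_force: [1.3, -0.1, -1.0]
grip_width: 0.725
```

Call:
step_arm --pt "-0.02 0 0" --pt "-0.04 0 0" --pt "-0.04 0 0" --pt "-0.04 0 0" --pt "0 -0.04 -0.04" --pt "0 -0.04 -0.04" --pt "0 -0.04 -0.04" --pt "0 -0.03 -0.03" --pt "0 0 0" --pt "0 0 0" --twist '[0,0,0,0,0,0,0,0,0,0]'

```text
time: 34.25
eef_pos: [0.3622, 0.136, 0.2439]
tool_rot: [0.863, 1.569, 0.076]
contact_force: [1.6, -0.1, 0.2]
grip_width: 0.722
```

```bash
python3 - <<'E'
from h import *
s=arm.read_state(); p=s["eef_pos"]; print(p,s["contact_force"])
c=eyes.read_camera("side");t=eyes.read_camera("top"); print(proj(c,[[.572,.1343,.118],[.572,.1343,.121],[.572,.1343,.087]]))
for k,z in(("home",.121),("high",.1285)):  # predicted top rim of the bushing
    a=np.linspace(0,6.28,40); q=proj(c,np.c_[.572+.022*np.cos(a),.1343+.022*np.sin(a),z+0*a]); print(k,q.min(0),q.max(0))
cv2.imwrite("pics/c11.png",np.hstack([crop(c,240,175,66,80,7),crop(t,203,222,40,80,7)]))
cv2.imwrite("pics/top_end.png",t["color"])
E
```

```text
[0.36215186 0.13601229 0.24394968] [ 1.59327228 -0.12797834  0.19166574]
[[238.82514255 166.61140333]
 [238.74325815 165.42265216]
 [239.65098416 178.60050147]]
home [228.61968898 160.3793082 ] [248.80244933 170.66814917]
high [228.35781434 157.41881097] [248.6510024  167.63923032]
```

View pics/c11.png

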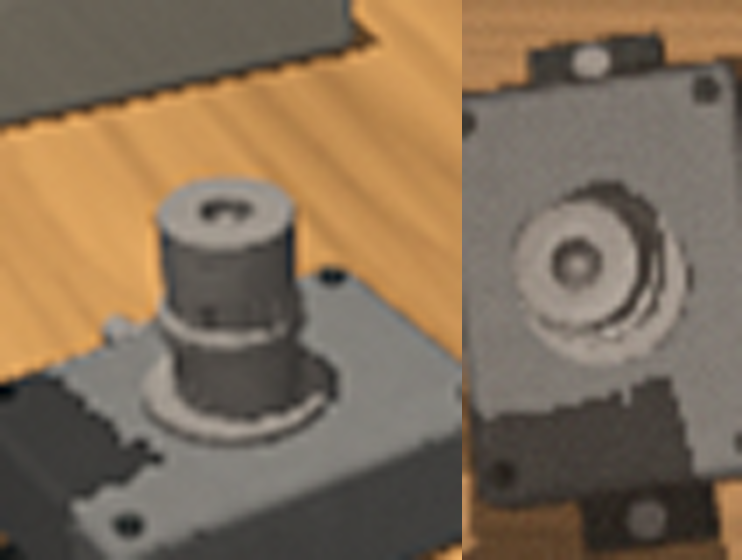

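```bash
python3 -c "
from workcell import arm; print(arm.finish_job())"
```

```text
the job is handed in; nothing more can be done
None
```

The spacer, washer and bushing are on the spindle in that order, and I handed the job in at about 34 s with the gripper released and clear.

- **Spacer and washer:** each went over the spindle without side force and stopped where it should, at a contact of about 7 N for the spacer and 4 N for the washer.
- **Bushing:** it met the key after a 6–8 N push. I turned it 32° until the force vanished. I then turned about 16° more with the slot caught, probably dragging the spindle round, so I backed off 3° and lowered it freely. It stopped 7.5 mm below first key contact, which is the expected drop, with about 8 N.
- **Last check:** in the side picture the bushing's rim is at row 160.0. Fully down should give 160.4 and across the key 157.4, so it is home. The top view shows the stack centred.
- **Not measured:** I did not compare the bystanders' positions before and after, but all travel passed well above them and no unexpected force showed.
- **Discrepancy:** the two cameras disagreed by 1–2 mm in position. I allowed for this from the close views and by feel.

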